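Hang the payment terminal on its desk stand

TASK

Hang the payment terminal that lies on the reception desk back on its tilted stand, display outwards and thick printer end uppermost: feel for where the two stud heads drop into the keyholes in its back, press it flush on the plate, then pull it down the slope until it stops and the spring catch clicks out above it. Let go and leave it hanging there. Do not force it (keep under 35 N on the stand), and leave everything else on the desk where it is.

Things in the scene. Friction and masses are not known exactly. Their poses are not given: they have to be found in the camera images.
- terminal: Black payment terminal, 150 long (x) x 64 wide (y) x 30 mm thick (z), 0.26 to 0.40 kg, lying display up; grip it across its straight 64 mm sides. +x points to the thick printer end (46 mm long hump, 42 mm high over the back), -x to the keypad end. Origin: centre of the flat back (the underside), z out through the display. Hung home, its axes are parallel to those of head.
- keyhole (a point): Centre of the upper keyhole's round hole, in the terminal's back at x = +21, y = 0, z = 0 mm; an equal hole lies at x = -49. Round holes 14.4 mm wide; from each an 8 mm wide slot runs towards +x, and a stud's shank meets the slot's end 14 mm past the hole's centre (x = +35 and -35). The lip is 3 mm thick, with 6.5 mm free for the stud heads behind it.
- terminal_top (a point): Middle of the back's edge at the printer end: x = +75, y = 0, z = 0 mm in the terminal's frame, same axes.
- stand: Steel stand, screwed to the desk: base 132 mm across, pole, and a plate tilted 24 to 36 degrees back, facing the robot. Origin: base's underside. The aluminium plate is 50 mm wide (nothing up there is wider), with two studs 70 mm apart on its centre line along the slope: shank 5 mm thick, round head 12 mm wide, from 4.5 to 7.5 mm above the plate.
- head: Tilted head of the stand, clamped rigid, about 125 mm up. Origin on the plate's surface, mid width; x up the slope, y across, z square out. Studs nominally at x = -35 and +35, y = 0 mm, but the stud plate is bolted through long holes: studs and catch together sit up to 16 mm farther up or down the slope (not measured, fixed in an episode).
- plate_mid (a point): Same point and axes as head. Terminal's origin in this frame, plus the plate's unknown shift along x: over the holes at x = +14 mm, home at x = 0. The terminal's back rests on the heads at z = 7.5 mm while they miss the holes, and goes to z = 0 (flush) when they enter; 1.2 mm off centre is forgiven.
- catch (a joint): Spring catch: 20 mm wide grey tongue at the plate's upper end, 5 mm proud. 0 = out, 0.005 m = pressed level. The terminal's back pushes it in (about 4 N) when pressed flush over the studs; it springs out above the terminal's upper edge when that is pulled down to within 2 mm of the slots' ends, and keeps it from sliding up. Let go before that, it pushes the terminal off.
- stapler: Black stapler, 130 x 32 x 50 mm, between the two main places; origin under its centre; leave it alone.
- till_roll: Upright roll of receipt paper, 56 mm across, 57 mm high; leave it alone.
- stamp: Hand stamp with a wooden grip, 68 mm high; leave it alone.
- pen_cup: Dark metal cup with pens, 76 mm across, 145 mm high with the pens; leave it alone.
- sanitiser: Clear bottle, 60 mm across, 160 mm high; leave it alone.
- calculator: Desk calculator, 150 x 100 x 18 mm; leave it alone.
- mouse: Black computer mouse, 60 mm wide, 34 mm high; leave it alone.
- tape: Tape dispenser, 120 x 46 mm, 73 mm high; leave it alone.
Not all that is in view belongs to the job. Leave any green look-alike of the terminal alone.

How it is judged:
On the way, in this order (a step that is already met when the one before it is completed fails the run):
1. the terminal is lifted off the desk (height (world z) of terminal above 0.05 m), for 0.1 s.
2. the stud heads are in the keyholes: the terminal is flush on the plate and presses the catch in (z of terminal in the frame of head between -0.002 and 0.002 m and y of terminal in the frame of head between -0.004 and 0.004 m and angle between the z axis of terminal and the z axis of head, either way round below 0.04 rad and angle between the x axis of terminal and the x axis of head, either way round below 0.06 rad and x of terminal_top in the frame of head above 0.054 m and value of joint catch above 0.0035 m), for 0.1 s.
3. the terminal is pulled down the slope and the catch has sprung out above it (z of terminal in the frame of head between -0.002 and 0.002 m and y of terminal in the frame of head between -0.004 and 0.004 m and angle between the z axis of terminal and the z axis of head, either way round below 0.04 rad and angle between the x axis of terminal and the x axis of head, either way round below 0.06 rad and x of terminal_top in the frame of head between 0.054 and 0.097 m and value of joint catch below 0.001 m), for 0.2 s.
At the end, for the whole second after the job is handed in: The terminal hangs at rest on the stand, printer end up: back within 2 mm of the plate, parallel within 0.04 rad, straight within 0.06 rad, centred within 4 mm, its upper edge 54 to 97 mm up the slope from the head's origin, borne by the stand (over 0.5 N), the catch out (under 1 mm) above it (all of step 3 and linear speed of terminal below 0.01 m/s and contact force between terminal and stand above 0.5 N); the robot touches nothing.
It fails at once if the terminal is forced against the stand (over 35 N) (contact force between terminal and stand above 35 N).
It fails at once if the robot leans on the stand (over 35 N) (contact force between any of the arm, the fingers and stand above 35 N).
It fails at once if something else on the desk is shifted by more than 30 mm (distance of any of stapler, till_roll, stamp, pen_cup, sanitiser, calculator, mouse, tape from where it was at the start of the episode above 0.03 m).
It also fails if it takes over 72 s, if anything falls off the work surface, if the arm or the gripper's body presses on something with over 40 N, if the wrist force passes 120 N, or if a joint passes its speed limit or range.

ROBOT

A 6-joint arm with a two-finger parallel gripper is mounted at the origin on the work surface. World frame = base frame: x ahead of the robot, y to its left, z up, the work surface at z = 0. Lengths are in m, angles in rad, forces in N, time in s.
With the tool pointing down it reaches from about 0.25 to 0.725 m from the base axis. Payload 4 kg.
Tool frame: the origin (TCP) lies at the very end of the fingers, on their centre line; the grasp point (between the pads) lies 19 mm behind it (grip_point_offset is the distance from the TCP to the grasp point, in m); z points along the fingers, y is the line along which they close (so a half turn about z gives the same grasp; the last joint's range is limited). The gripper opens to 85 mm and grips with 20 to 120 N. Pads are 22 mm wide; open, the fingers measure 114 mm over their backs; the gripper's body (76 mm by 85 mm) begins 54 mm behind the grasp point. The pads swing forward as they close: fully open they stand 13 mm farther back than shut.
Start: joints at [1.106, 0.241, 0.005, 1.335, 0, 1.571], TCP at [0.224, 0.447, 0.231] pointing down, gripper open.
Joint ranges: [-2.72, 2.72], [-1.05, 1.87], [-1.09, 1.28], [-1.99, 2.15], [-1.42, 1.44], [-3.14, 3.14]. Speed limits (rad/s): [2.79, 2.79, 3.14, 3.14, 3.14, 3.14].

INTERFACE

Orientations are given as a unit quaternion [x, y, z, w].
In Python, from bench import state, camera, sign_off, grip_point_offset gives the robot as it stands.
- The arm moves only by the tool drive_tool, never from a script. Its argument "deltas" is a list that holds one entry, the list of rows, each a list of 7 numbers: the shift along the tool's x, y, z in parts of the range, where 1.0 means 600 mm, then the turn, a rotation vector about the tool's x, y, z in parts of the range, where 1.0 means 90 degrees, then the finger opening in m, from 0 to 0.0854. A call has 1 to 8 rows; each row is the pose to reach, as a shift and turn from the pose commanded when the call began, along the tool's axes at that moment; what a row does not reach only later rows make up. A row lasts 1/10 s, in which the tool goes at most 50 mm and 8.59 degrees, less where a joint would pass 70% of its speed; a pose out of reach is approached as far as the arm can. Shift and turn numbers lie between -1 and 1, and a call with a number outside is refused. A call with a gripper value outside its range is refused whole. The fingers move at their own pace and stop on an object; the grip force is fixed at half the most. Time passes only in rows, so rows that repeat a pose let the fingers close. It gives the time, the measured TCP pose, the force, the opening and the grip force at its end, in the units of the state.
- state(): the state, without advancing time (a new reading comes with each control period).
- camera(name): name is "scene" or "top" or "wrist"; returns a dict with "color" (384x512x3 uint8, blue, green, red), "intrinsics" (3x3 intrinsics, pixels), "R" (3x3) and "t" (3): a world point X has camera coordinates R X + t. Camera axes: x right, y down, z forward; pixel columns grow to the right and rows downward; lengths in m; the calibration is good to about 2 mm. A picture is of the moment at which its call begins. There is no depth.
- sign_off(): hands the job in; it is judged then, once.
The state is a dict: "t": time; "joint_positions": joint angles; "joint_vel": joint speeds; "effort": joint torques, N m; "tool_pos": TCP position; "orientation": TCP orientation; "force": force on the tool from outside, world axes, zero at the start; "moment": the same for the moment, N m; "finger_gap": finger opening in m; "grip_force": force on a finger pad.
Only numpy, scipy, OpenCV 4.12 (cv2) and the standard library are available. Lean on these libraries where they do the work, as an engineer would, in place of code of your own. Each camera call takes 0.05 s, during which the arm holds its last target. There are 200 camera calls.

## Working session

There is one attempt and no reset: what is moved stays moved. The work goes in short steps, Python scripts to look and compute and a tool call to move; the robot and the scene stay as the last step left them, time stands still between calls to the robot, and variables do not carry over. Pictures are saved under pics/ and viewed, at most 10 in all, crops included, and the job is handed in when it is done.

Besides the shell and the picture viewer there is one more tool, called after "Call:" as name(argument=value, ...), one argument or row to a line, values as JSON. drive_tool: Moves the arm, as the interface text tells. Its arguments: {"type":"object","properties":{"deltas":{"type":"array","items":{"type":"array","items":{"type":"array","items":{"type":"number"}}}}},"required":["deltas"]}

```bash
ls; mkdir -p pics; python3 - <<'E'
from bench import state,camera,grip_point_offset
import cv2,pickle,numpy as np
s=state();print({k:np.round(v,3).tolist() for k,v in s.items()},grip_point_offset)
d={}
for n in("scene","top"):
    c=camera(n);d[n]=c;print(n,c["intrinsics"].tolist(),np.round(c["R"],4).tolist(),np.round(c["t"],4).tolist())
    cv2.imwrite(f"pics/{n}0.png",cv2.resize(c["color"],(784,588),interpolation=cv2.INTER_CUBIC))
pickle.dump(d,open("c0.pkl","wb"))
E
```

```text
pics
{'t': 0.0, 'joint_positions': [1.106, 0.241, 0.004, 1.335, 0.0, 1.571], 'joint_vel': [-0.001, -0.001, 0.002, -0.0, 0.001, 0.001], 'effort': [-0.001, -37.232, 25.241, 0.017, 0.0, 0.0], 'tool_pos': [0.224, 0.446, 0.23], 'orientation': [0.23, 0.973, -0.001, -0.0], 'force': [0.159, -0.154, 0.682], 'moment': [0.004, 0.02, -0.001], 'grip_force': 0.0, 'finger_gap': 0.085} 0.0187
scene [[482.9666732101579, 0.0, 252.83986883395298], [0.0, 482.9666732101579, 199.27186002587786], [0.0, 0.0, 1.0]] [[0.5852, 0.8109, -0.001], [0.6377, -0.461, -0.6171], [-0.5009, 0.3605, -0.7869]] [-0.3333, -0.2935, 1.6992]
top [[356.78927787890973, 0.0, 261.8785883484022], [0.0, 356.78927787890973, 187.06505559988554], [0.0, 0.0, 1.0]] [[-0.0279, -0.9995, -0.0132], [-0.9976, 0.0287, -0.0632], [0.0636, 0.0114, -0.9979]] [0.0144, 0.5639, 1.2647]
```

View pics/scene0.png

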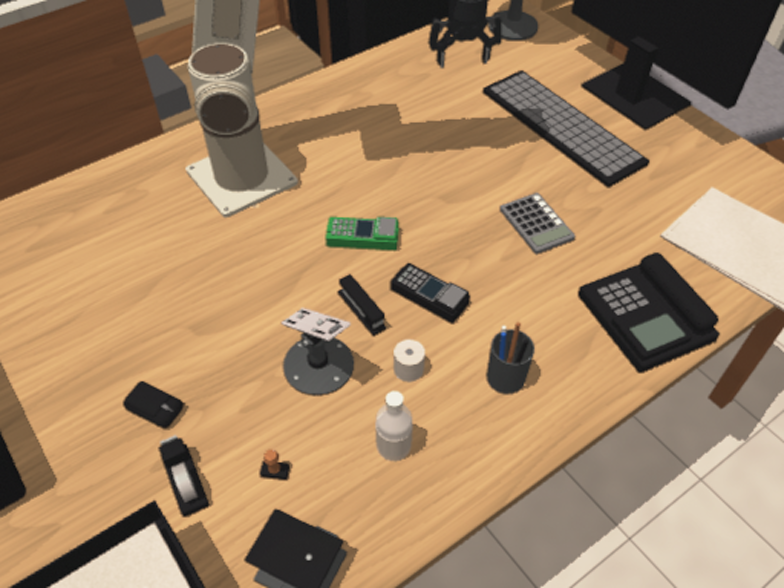

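View pics/top0.png

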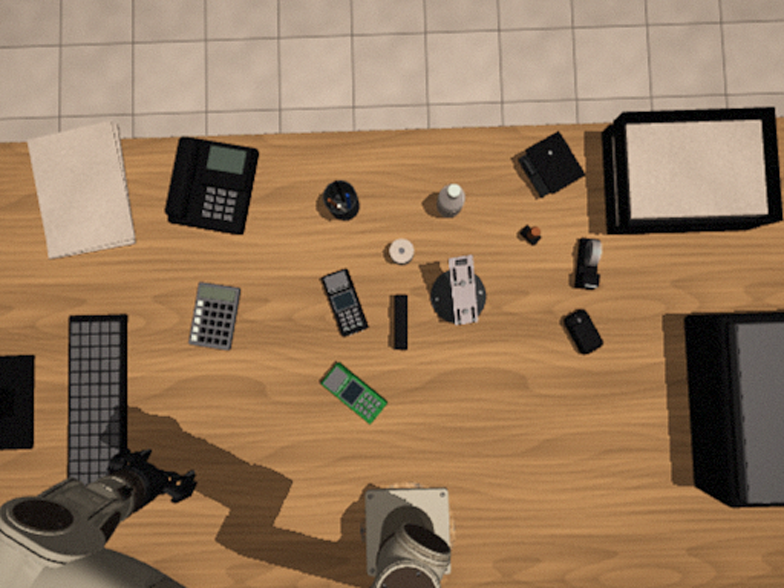

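The black terminal is at top (344,302) and scene (430,291). The green look-alike at top (354,392) and scene (363,232) is to be left alone. The stand plate is at top (463,290) and scene (315,323). I'll confirm with one enlarged montage.

```bash
python3 - <<'E'
import cv2,pickle,numpy as np
d=pickle.load(open("c0.pkl","rb"));k=512/784
def crop(n,u,v,w,h,z): # u,v centre in 784-picture
    x0=int(u*k-w/2);y0=int(v*k-h/2);print(n,x0,y0,z)
    return cv2.resize(d[n]["color"][y0:y0+h,x0:x0+w],(w*z,h*z),interpolation=cv2.INTER_CUBIC)
a=np.hstack([crop("top",344,302,50,50,8*1),crop("top",463,290,50,50,8)])
b=np.hstack([crop("scene",430,291,66,33,6),crop("scene",317,340,66,33,6)])
b=cv2.resize(b,(800,200))
cv2.imwrite("pics/m.png",np.vstack([a,b]))
E
```

```text
top 199 172 8
top 277 164 8
scene 247 173 6
scene 174 205 6
```

View pics/m.png

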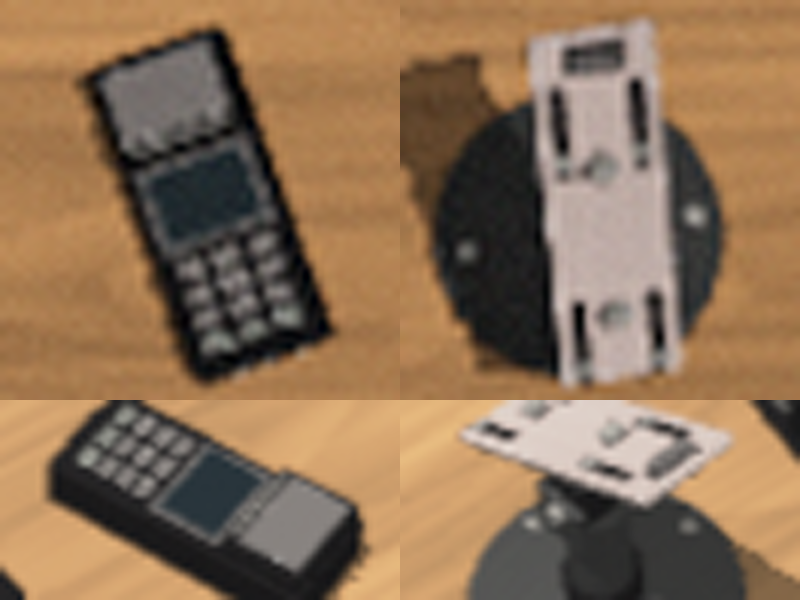

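The black unit at top (344,302), with its grey hump at the far end, is the terminal. The green one is the decoy. The plate shows two studs at crop (603,168) and (615,315), with the catch at (595,57). I'll fit both poses next.

```bash
cat > h.py <<'E'
import numpy as np
from scipy.optimize import least_squares
from scipy.spatial.transform import Rotation as Ro
def proj(c,X):
    p=np.asarray(X)@np.array(c["R"]).T+c["t"]; q=p@np.array(c["intrinsics"]).T
    return q[...,:2]/q[...,2:]
def ray(c,uv,z):
    R=np.array(c["R"]);C=-R.T@c["t"];d=R.T@np.linalg.solve(c["intrinsics"],[uv[0],uv[1],1]);return C+d*(z-C[2])/d[2]
def headR(yaw,tilt): return Ro.from_euler("ZY",[yaw,-tilt]).as_matrix() # x up the slope, away from robot
def headpts(p): # x,y,z,yaw,tilt
    return lambda L:np.array(L)@headR(p[3],p[4]).T+p[:3]
E
python3 - <<'E'
import pickle
from h import *
d=pickle.load(open("c0.pkl","rb"));T,S=d["top"],d["scene"]
f=lambda L,x,y,k:np.array([[x+(u+.5)/k-.5,y+(v+.5)/k-.5] for u,v in L])
t=f([(88,78),(222,28),(332,332),(200,382)],199,172,8)
X=[(.075,.032,.040),(.075,-.032,.040),(-.075,-.032,.030),(-.075,.032,.030)]
g=lambda p:(proj(T,np.array(X)@Ro.from_euler("z",p[2]).as_matrix().T+[p[0],p[1],0])-t).ravel()
r=least_squares(g,[.5,.1,.3]);print("terminal",r.x,np.degrees(r.x[2]),np.round(r.fun,1))
pt=f([(128,38),(255,20),(282,362),(162,385),(203,168),(215,315)],277,164,8)
ps=f([(333,38),(248,105),(60,36),(212,32),(137,8)],174,205,6.06)
# q: x,y,z,yaw,tilt, xtop,xbot, shift
def g(q):
    H=headpts(q);a,b,s=q[5:8]
    P=H([(a,.025,0),(a,-.025,0),(b,-.025,0),(b,.025,0),(s+.035,0,.0075),(s-.035,0,.0075)])
    e1=proj(T,P)-pt;e2=proj(S,P[[0,1,3,4,5]])-ps   # scene: order guessed below
    return np.r_[e1.ravel(),e2.ravel(),(q[2]-.125)/.004,(a+b)/.004]
for perm in ([0,1,2],[1,0,2],[2,1,0],[1,2,0],[0,2,1],[2,0,1]):
    ps2=ps.copy();ps2[:3]=ps[:3][perm]
    def gg(q):
        o=ps.copy();ps[:]=ps2;e=g(q);ps[:]=o;return e
    r=least_squares(gg,[.5,-.1,.125,0,.5,.075,-.075,0]);print(perm,round(r.cost,1),np.round(r.x,4),np.degrees(r.x[3:5]).round(1))
    if perm==[0,1,2]: print(np.round(r.fun,1))
print("base",ray(T,f([(178,240)],277,164,8)[0],.01),"cam",-np.array(T["R"]).T@T["t"])
E
```

```text
terminal [0.5308002  0.13031546 0.32329209] 18.52327213712117 [-0.5 -0.9 -0.3 -0.9  0.6  0.9  0.1  0.9]
[0, 1, 2] 90.3 [ 0.5388 -0.1404  0.1254  0.218   0.6756  0.0949 -0.0948 -0.0015] [12.5 38.7]
[-0.4  1.2 -0.8 -0.4  2.7  2.6  3.6  3.3  1.1  0.   2.4 -1.6  0.4 -1.7
  0.5 -0.7  9.2 -4.  -0.5  1.8 -1.2  4.7  0.1  0. ]
[1, 0, 2] 417.9 [ 0.5385 -0.1402  0.1246  0.2464  0.6622  0.0926 -0.0927 -0.0011] [14.1 37.9]
[2, 1, 0] 1141.9 [ 0.5427 -0.1378  0.1284 -0.2003  0.7991  0.0725 -0.0713 -0.0113] [-11.5  45.8]
[1, 2, 0] 609.2 [ 0.5431 -0.1375  0.1302 -0.3338  0.8158  0.0785 -0.0766 -0.0115] [-19.1  46.7]
[0, 2, 1] 444.6 [ 0.5417 -0.1383  0.1233 -0.1322  0.9933  0.1048 -0.1055 -0.0037] [-7.6 56.9]
[2, 0, 1] 1236.0 [ 0.5406 -0.1388  0.1201  0.0546  0.9855  0.0956 -0.0976  0.0011] [ 3.1 56.5]
base [ 0.53724291 -0.13411719  0.01      ] cam [ 0.48251928 -0.01622104  1.29792214]
```

```bash
python3 - <<'E'
import pickle
from h import *
d=pickle.load(open("c0.pkl","rb"));T,S=d["top"],d["scene"]
f=lambda L,x,y,k:np.array([[x+(u+.5)/k-.5,y+(v+.5)/k-.5] for u,v in L])
pt=f([(128,38),(255,20),(282,362),(162,385),(203,168),(215,315)],277,164,8)
ps=f([(333,38),(248,105),(60,36),(212,32),(137,8)],174,205,6.06)
def g(q):
    H=headpts(q);a,b,s=q[5:8]
    P=H([(a,.025,0),(a,-.025,0),(b,-.025,0),(b,.025,0),(s+.035,0,.0075),(s-.035,0,.0075)])
    return np.r_[(proj(T,P)-pt).ravel(),(proj(S,P[[0,1,2,4,5]])-ps).ravel(),(q[2]-.125)/.004,(a+b)/.004]
r=least_squares(g,[.5,-.1,.125,0,.5,.075,-.075,0]);q=r.x
print(round(r.cost,1),np.round(q,4),np.degrees(q[3:5]).round(1));print(np.round(r.fun,1))
print("studs",headpts(q)([(q[7]+.035,0,.0075),(q[7]-.035,0,.0075)]).round(4))
np.save("head.npy",q)
E
```

```text
4.9 [ 0.5422 -0.1345  0.1343  0.1223  0.5817  0.0835 -0.081  -0.0098] [ 7.  33.3]
[-0.1  0.5 -0.3  0.4 -0.3  0.9  0.   0.3  0.2  0.2  0.3  0.1  0.7  0.3
 -0.5  0.3  0.5  0.8  0.3  0.5 -0.1  0.3  2.3  0.6]
studs [[ 0.559  -0.1324  0.1544]
 [ 0.5009 -0.1396  0.1159]]
```

```bash
cat >> h.py <<'E'
def down(yaw): # tool pointing down; tool y along yaw+90deg (terminal y), tool x = -terminal x
    c,s=np.cos(yaw),np.sin(yaw);return np.array([[-c,-s,0],[-s,c,0],[0,0,-1]]).T.T if 0 else np.column_stack([[-c,-s,0],[-s,c,0],[0,0,-1]])
def hang(q): # tool orientation on head: x=-hx, y=hy, z=-hz
    return headR(q[3],q[4])@np.diag([-1,1,-1])
def delta(pos,R,s=None):
    from bench import state
    s=s or state();R0=Ro.from_quat(s["orientation"]).as_matrix()
    return np.r_[R0.T@(np.array(pos)-s["tool_pos"])*1000,Ro.from_matrix(R0.T@R).as_rotvec(degrees=True)].round(2)
E
python3 - <<'E'
from h import *
print(delta([.531,.130,.23],down(.3233)))
E
```

```text
[-4.1638e+02 -1.4518e+02  7.8000e-01 -1.1000e-01 -4.0000e-02 -4.5160e+01]
```

The rows are not in the units I measure in: shifts go in shares of 600 mm and turns go in shares of 90 degrees. I convert before sending: -0.35 m is -0.5833, -0.13 m is -0.2167, -45.2 degrees is -0.5022.

Call:
drive_tool(
  deltas=[
    [[-0.0667, -0.0233, 0, 0, 0, -0.0556, 0.0854], [-0.1417, -0.05, 0, 0, 0, -0.1222, 0.0854], [-0.2167, -0.075, 0, 0, 0, -0.1889, 0.0854], [-0.2917, -0.1017, 0, 0, 0, -0.2556, 0.0854], [-0.3667, -0.1283, 0, 0, 0, -0.3222, 0.0854], [-0.4417, -0.1533, 0, 0, 0, -0.3889, 0.0854], [-0.5167, -0.18, 0, 0, 0, -0.4556, 0.0854], [-0.5833, -0.2033, 0, 0, 0, -0.5022, 0.0854]],
  ],
)

```text
t: 0.9
tool_pos: [0.4834, 0.179, 0.2309]
orientation: [-0.163, 0.987, -0.0, -0.0]
force: [-0.1, 1.3, -0.4]
finger_gap: 0.0855
grip_force: 0.0
```

```bash
python3 - <<'E'
from h import *
print(delta([.531,.130,.23],down(.3233)))
E
```

```text
[-2.941e+01 -6.168e+01  9.000e-01 -1.000e-02 -3.000e-02  1.900e-01]
```

Converted, -0.0617 m is -0.1028, -0.031 m is -0.0517.

Call:
drive_tool(
  deltas=[
    [[-0.025, -0.0517, 0, 0, 0, 0, 0.0854], [-0.0492, -0.1028, 0, 0, 0, 0, 0.0854], [-0.0492, -0.1028, 0, 0, 0, 0, 0.0854], [-0.0492, -0.1028, 0, 0, 0, 0, 0.0854]],
  ],
)

```text
t: 1.3
tool_pos: [0.5297, 0.1313, 0.2305]
orientation: [-0.16, 0.987, 0.0, -0.001]
force: [-0.7, -0.4, -1.0]
finger_gap: 0.0853
grip_force: 0.0
```

```bash
python3 - <<'E'
from h import *
from bench import camera,state
import cv2,pickle
c=camera("wrist");pickle.dump((c,state()),open("w1.pkl","wb"))
p=[.5308,.1303,0];R=Ro.from_euler("z",.3233).as_matrix()
X=[(.075,.032,.040),(.075,-.032,.040),(-.075,-.032,.030),(-.075,.032,.030)]
print(proj(c,np.array(X)@R.T+p).round(1).tolist())
r=Ro.from_quat(state()["orientation"]).as_matrix()
print("cam in tool",(r.T@(-np.array(c["R"]).T@c["t"]-state()["tool_pos"])).round(4),(np.array(c["R"])@r).round(3).tolist(),c["intrinsics"][0])
cv2.imwrite("pics/w1.png",cv2.resize(c["color"],(784,588)))
E
```

```text
[[278.7, 226.7], [230.8, 226.7], [228.2, 109.6], [281.1, 109.5]]
cam in tool [ 0.0754 -0.0008 -0.1428] [[-0.001, 1.0, 0.001], [-0.956, -0.0, -0.294], [-0.294, -0.001, 0.956]] [271.56164832   0.         255.44596843]
```

View pics/w1.png

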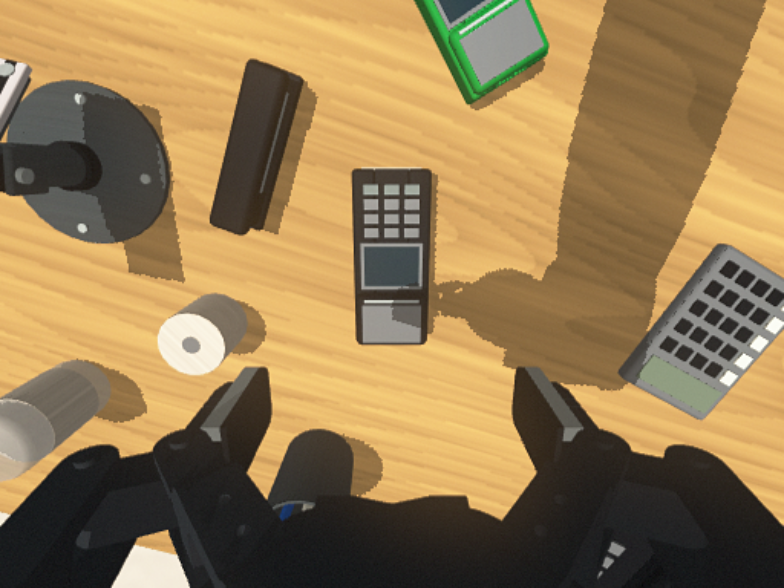

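```bash
python3 - <<'E'
from h import *
from bench import state
print(state()["tool_pos"],delta([.531,.130,.005],down(.3233)))
E
```

```text
[0.52930326 0.13193741 0.23067435] [-1.3700e+00 -2.5000e+00  2.2567e+02  3.0000e-02 -1.0000e-01  3.0000e-02]
```

Converted, 0.2245 m is 0.3742, 0.13 m is 0.2167.

Call:
drive_tool(
  deltas=[
    [[0, -0.0017, 0.0667, 0, 0, 0, 0.0854], [0, -0.0017, 0.1417, 0, 0, 0, 0.0854], [0, -0.0017, 0.2167, 0, 0, 0, 0.0854], [0, -0.0017, 0.2833, 0, 0, 0, 0.0854], [0, -0.0017, 0.3333, 0, 0, 0, 0.0854], [0, -0.0017, 0.3583, 0, 0, 0, 0.0854], [0, -0.0017, 0.3742, 0, 0, 0, 0.0854], [0, -0.0017, 0.3742, 0, 0, 0, 0.0854]],
  ],
)

```text
t: 2.15
tool_pos: [0.5287, 0.1317, 0.0058]
orientation: [-0.162, 0.987, -0.0, -0.001]
force: [-0.6, -0.4, 0.9]
finger_gap: 0.0853
grip_force: 0.0
```

Call:
drive_tool(
  deltas=[
    [[0, 0, 0, 0, 0, 0, 0.05], [0, 0, 0, 0, 0, 0, 0.05], [0, 0, 0, 0, 0, 0, 0.05], [0, 0, 0, 0, 0, 0, 0.05], [0, 0, 0, 0, 0, 0, 0.05], [0, 0, 0, 0, 0, 0, 0.05]],
  ],
)

```text
t: 2.75
tool_pos: [0.5316, 0.1315, 0.0087]
orientation: [-0.161, 0.987, 0.0, 0.002]
force: [-1.3, 0.6, 6.4]
finger_gap: 0.0628
grip_force: 68.7
```

Converted, -0.22 m is -0.3667, -0.2 m is -0.3333.

Call:
drive_tool(
  deltas=[
    [[0, 0, -0.0167, 0, 0, 0, 0.05], [0, 0, -0.0667, 0, 0, 0, 0.05], [0, 0, -0.1333, 0, 0, 0, 0.05], [0, 0, -0.2167, 0, 0, 0, 0.05], [0, 0, -0.2833, 0, 0, 0, 0.05], [0, 0, -0.3333, 0, 0, 0, 0.05], [0, 0, -0.3667, 0, 0, 0, 0.05], [0, 0, -0.3667, 0, 0, 0, 0.05]],
  ],
)

```text
t: 3.55
tool_pos: [0.5318, 0.1312, 0.2306]
orientation: [-0.161, 0.987, 0.0, 0.003]
force: [1.2, -0.6, -3.5]
finger_gap: 0.0624
grip_force: 67.7
```

```bash
python3 - <<'E'
from h import *
from bench import camera,state
import cv2,pickle
c=camera("wrist");cv2.imwrite("pics/w2.png",c["color"]);s=state();print(s["tool_pos"],s["force"],s["moment"])
q=np.load("head.npy");H=headpts(q)
# terminal origin is at tcp + ~8mm along tool z; hover 60mm above home+14+shift
for z in (.08,.04): print(z,H([(q[7]+.014,0,z-.008)]).round(4),delta(H([(q[7]+.014,0,z-.008)])[0],hang(q),s))
E
```

```text
[0.53077519 0.13100682 0.22807312] [ 0.33227244  0.78480346 -3.13104151] [-0.02349376 -0.01209433 -0.0231885 ]
0.08 [[ 0.5064 -0.1389  0.1968]] [ 109.14 -248.1    31.08    3.36  -33.05   11.22]
0.04 [[ 0.5282 -0.1362  0.1633]] [  87.71 -252.49   64.56    3.36  -33.05   11.22]
```

View pics/w2.png

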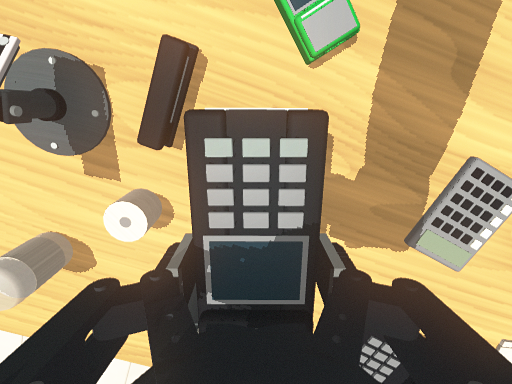

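The terminal is held straight: its keypad end is at row 110, columns 184–328, centred at 256. Next I'll hover up-slope above the plate so the wrist camera sees the studs past the keypad end.

```bash
python3 - <<'E'
from h import *
from bench import state
q=np.load("head.npy");H=headpts(q);P=H([(.119,0,.15)])[0];print(P,delta(P,hang(q)))
E
```

```text
[ 0.55906142 -0.13243027  0.3250188 ] [  56.76 -258.77  -97.03    3.36  -33.05   11.22]
```

Converted, -0.2588 m is -0.4313, -0.238 m is -0.3967, -33.05 degrees is -0.3672.

Call:
drive_tool(
  deltas=[
    [[0.0083, -0.0417, -0.02, 0.0044, -0.0444, 0.0156, 0.05], [0.0233, -0.1033, -0.04, 0.0089, -0.0889, 0.0311, 0.05], [0.035, -0.1667, -0.0617, 0.0133, -0.1333, 0.0467, 0.05], [0.0483, -0.225, -0.0833, 0.0189, -0.1833, 0.0622, 0.05], [0.0617, -0.2833, -0.105, 0.0233, -0.2333, 0.0778, 0.05], [0.075, -0.3417, -0.1267, 0.0289, -0.2833, 0.0944, 0.05], [0.0867, -0.3967, -0.1467, 0.0333, -0.3333, 0.1111, 0.05], [0.0947, -0.4313, -0.1617, 0.0373, -0.3672, 0.1247, 0.05]],
  ],
)

```text
t: 4.4
tool_pos: [0.5568, -0.1345, 0.3212]
orientation: [-0.057, 0.957, 0.017, 0.284]
force: [-0.3, -0.6, -3.3]
finger_gap: 0.0625
grip_force: 67.6
```

Call:
drive_tool(
  deltas=[
    [[0, 0, 0, 0, 0, 0, 0.05], [0, 0, 0, 0, 0, 0, 0.05], [0, 0, 0, 0, 0, 0, 0.05]],
  ],
)

```text
t: 4.7
tool_pos: [0.5581, -0.1315, 0.3218]
orientation: [-0.059, 0.957, 0.018, 0.283]
force: [0.3, 0.4, -2.1]
finger_gap: 0.0626
grip_force: 67.7
```

```bash
python3 - <<'E'
from h import *
from bench import camera,state
import cv2,pickle
c=camera("wrist");s=state();pickle.dump((c,s),open("w3.pkl","wb"))
q=np.load("head.npy");H=headpts(q);P=H([(.119,0,.15)])[0]
print(s["tool_pos"],delta(P,hang(q),s),np.array(s["force"]).round(2))
print(proj(c,H([(q[7]-.035,0,.0075),(q[7]+.035,0,.0075)])).round(1))
cv2.imwrite("pics/w3.png",cv2.resize(c["color"][0:150,156:356],(800,600),interpolation=cv2.INTER_CUBIC))
E
```

```text
[ 0.55847016 -0.13127087  0.32216939] [-1.92 -1.22 -2.15  0.11 -0.33  0.05] [ 0.83  1.06 -2.77]
[[254.4  10. ]
 [254.4  92. ]]
```

View pics/w3.png

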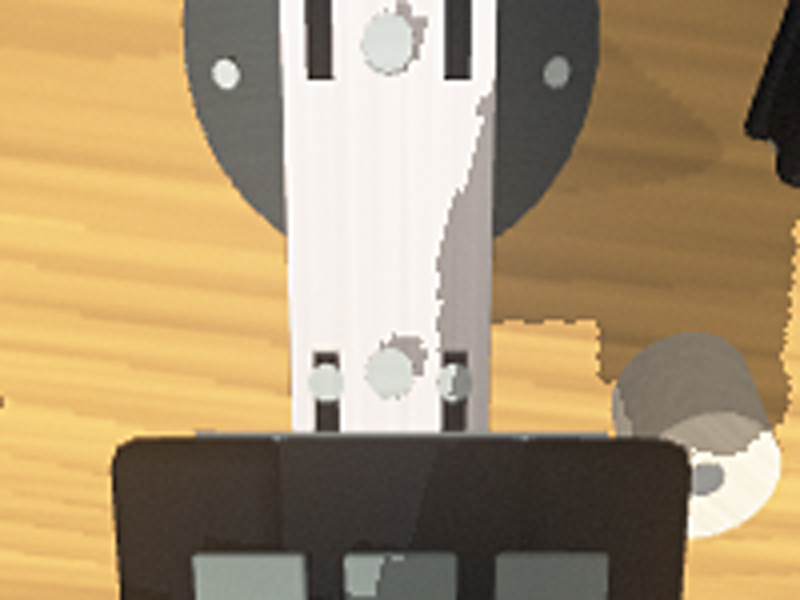

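Very close to prediction. The studs are at (252.4,10.1) and (253.0,92.6), the terminal's centre line is at column 256.0, and the keypad edge is at row ~110. I'll refit with these points.

```bash
python3 - <<'E'
import pickle
from h import *
d=pickle.load(open("c0.pkl","rb"));T,S=d["top"],d["scene"];W,s=pickle.load(open("w3.pkl","rb"))
f=lambda L,x,y,k:np.array([[x+(u+.5)/k-.5,y+(v+.5)/k-.5] for u,v in L])
pt=f([(128,38),(255,20),(282,362),(162,385),(203,168),(215,315)],277,164,8)
ps=f([(333,38),(248,105),(60,36),(212,32),(137,8)],174,205,6.06)
pw=f([(387,42),(389.5,372)],156,0,4);wid=[(497-282)/4,(490.5-292)/4];mid=[156+389.5/4-.375,156+391.2/4-.375]
def g(q,w=1,o=1):
    H=headpts(q);a,b,sh=q[5:8]
    P=H([(a,.025,0),(a,-.025,0),(b,-.025,0),(b,.025,0),(sh+.035,0,.0075),(sh-.035,0,.0075)])
    st=proj(W,P[[5,4]])
    e=[]
    for i,x in enumerate((sh-.035-.004,sh+.035+.004)):  # plate edges at the rows 42,372 (approx. same row as head centre)
        A=proj(W,H([(x,.025,0),(x,-.025,0)]));e+=[abs(A[0,0]-A[1,0])-wid[i],A[:,0].mean()-mid[i]]
    return np.r_[o*(proj(T,P)-pt).ravel(),o*(proj(S,P[[0,1,2,4,5]])-ps).ravel(),3*w*(st-pw-q[8:10]).ravel(),3*w*np.array(e-q[8]*np.array([0,1,0,1])),q[8:10]/1.5,(a+b)/.004,(q[2]-.13)/.01]
x0=np.r_[np.load("head.npy"),0,0]
for w,o in((1,1),(1,.3),(1,.1),(0,1)):
    r=least_squares(g,x0,args=(w,o));q=r.x;print(w,o,round(r.cost,1),q.round(4),np.degrees(q[3:5]).round(2))
    R0=Ro.from_quat(s["orientation"]).as_matrix()
    st=headpts(q)([(q[7]-.035,0,.0075),(q[7]+.035,0,.0075)]);print("studs in tool mm",((st-s["tool_pos"])@R0*1000).round(1).tolist(),"rot to go",Ro.from_matrix(R0.T@hang(q)).as_rotvec(degrees=True).round(2))
    if o==1 and w: print(r.fun.round(1)[-14:]);np.save("head2.npy",q[:8])
E
```

```text
1 1 3.1 [ 0.5441 -0.135   0.1374  0.1296  0.5804  0.0821 -0.0817 -0.0122  0.6786
  0.2005] [ 7.43 33.26]
studs in tool mm [[160.3, -2.3, 139.7], [90.3, -2.0, 139.4]] rot to go [-0.12 -0.26 -0.3 ]
[-0.5  0.1  0.9  0.3  0.5 -0.3  0.7 -0.8 -0.2 -0.5  0.5  0.1  0.1  0.7]
1 0.3 1.7 [ 0.5434 -0.1356  0.1367  0.1296  0.5845  0.0826 -0.0823 -0.0117  0.0657
 -0.1896] [ 7.43 33.49]
studs in tool mm [[160.7, -2.9, 140.0], [90.7, -2.6, 139.4]] rot to go [-0.12 -0.49 -0.3 ]
1 0.1 1.4 [ 0.5394 -0.1363  0.1341  0.1294  0.5859  0.0839 -0.0838 -0.0069 -0.1309
 -0.2227] [ 7.41 33.57]
studs in tool mm [[160.7, -3.1, 140.0], [90.7, -2.8, 139.3]] rot to go [-0.11 -0.57 -0.29]
0 1 1.4 [ 0.544  -0.1346  0.1379  0.1222  0.5757  0.0818 -0.0815 -0.0115  0.
  0.    ] [ 7.   32.98]
studs in tool mm [[159.3, -1.7, 139.1], [89.3, -1.8, 139.1]] rot to go [0.12 0.01 0.06]
```

Converted, 0.11 m is 0.1833, 0.055 m is 0.0917, -0.4 degrees is -0.0044.

Call:
drive_tool(
  deltas=[
    [[0.0167, -0.0017, 0.0417, 0, -0.0044, -0.0033, 0.05], [0.0417, -0.0033, 0.0833, 0, -0.0044, -0.0033, 0.05], [0.0667, -0.0042, 0.125, 0, -0.0044, -0.0033, 0.05], [0.0833, -0.0042, 0.1583, 0, -0.0044, -0.0033, 0.05], [0.0917, -0.0042, 0.18, 0, -0.0044, -0.0033, 0.05], [0.0917, -0.0042, 0.1833, 0, -0.0044, -0.0033, 0.05], [0.0917, -0.0042, 0.1833, 0, -0.0044, -0.0033, 0.05], [0.0917, -0.0042, 0.1833, 0, -0.0044, -0.0033, 0.05]],
  ],
)

```text
t: 5.55
tool_pos: [0.5741, -0.1329, 0.2029]
orientation: [-0.062, 0.955, 0.017, 0.289]
force: [-0.2, 0.4, -3.3]
finger_gap: 0.0626
grip_force: 67.5
```

```bash
python3 - <<'E'
from h import *
from bench import camera,state
import cv2,pickle
c=camera("wrist");s=state();pickle.dump((c,s),open("w4.pkl","wb"))
q=np.load("head2.npy");H=headpts(q)
R0=Ro.from_quat(s["orientation"]).as_matrix()
st=H([(q[7]-.035,0,.0075),(q[7]+.035,0,.0075)]);print("studs in tool",((st-s["tool_pos"])@R0*1000).round(1).tolist())
print(proj(c,st).round(1), np.array(s["force"]).round(2),delta(s["tool_pos"],hang(q),s)[3:])
cv2.imwrite("pics/w4.png",cv2.resize(c["color"][0:150,156:356],(800,600),interpolation=cv2.INTER_CUBIC))
E
```

```text
studs in tool [[108.6, 2.3, 30.2], [38.6, 2.3, 30.8]]
[[259.6  47.5]
 [258.9 167.2]] [-0.2  -0.43 -3.44] [-0.27  0.43  0.04]
```

View pics/w4.png

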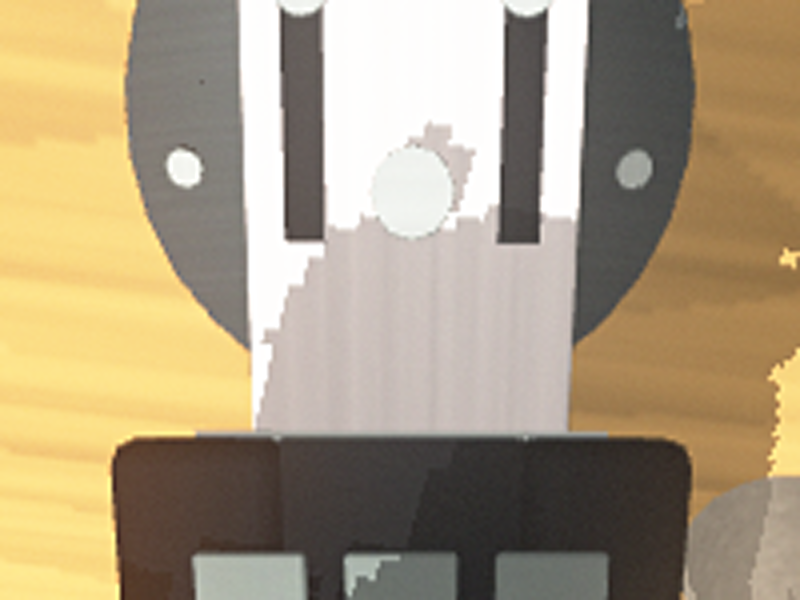

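The lower stud is at u≈258.6 (crop 412,192), against the terminal centre at 256.1, so it sits about +1.6 mm in tool y. I'll let the arm settle and see whether the pose drifts.

Call:
drive_tool(
  deltas=[
    [[0, 0, 0, 0, 0, 0, 0.05], [0, 0, 0, 0, 0, 0, 0.05], [0, 0, 0, 0, 0, 0, 0.05], [0, 0, 0, 0, 0, 0, 0.05], [0, 0, 0, 0, 0, 0, 0.05]],
  ],
)

```text
t: 6.1
tool_pos: [0.5731, -0.1333, 0.2017]
orientation: [-0.061, 0.955, 0.017, 0.288]
force: [-0.2, -1.0, -3.6]
finger_gap: 0.0627
grip_force: 67.6
```

```bash
cat >> h.py <<'E'
def look(ref="w4.pkl",box=(30,70,236,282)):
    "pixel shift of the stud patch since w4 by phase correlation"
    import cv2,pickle
    from bench import camera,state
    W,s0=pickle.load(open(ref,"rb"));c=camera("wrist");s=state()
    a,b,x,y=box;g=lambda i:cv2.cvtColor(i[a:b,x:y],cv2.COLOR_BGR2GRAY).astype(np.float32)
    R0=Ro.from_quat(s0["orientation"]).as_matrix()
    print("px shift",np.round(cv2.phaseCorrelate(g(W["color"]),g(c["color"]))[0],2),"tool move mm",((np.array(s["tool_pos"])-s0["tool_pos"])@R0*1000).round(2),np.array(s["force"]).round(2))
    return c,s
E
python3 -c "
from h import *
for i in range(3): look()"
```

```text
px shift [0.79 2.41] tool move mm [ 1.64 -0.02  0.67] [ 0.36  0.08 -2.31]
px shift [0.62 2.38] tool move mm [1.69 0.01 0.73] [ 0.2  -0.83 -3.02]
px shift [0.52 2.5 ] tool move mm [1.67 0.01 0.72] [-0.09  0.21 -3.23]
```

Converted, 0.054 m is 0.09, 0.015 m is 0.025.

Call:
drive_tool(
  deltas=[
    [[0.025, 0.0017, 0, 0, 0, 0, 0.05], [0.0583, 0.003, 0, 0, 0, 0, 0.05], [0.0833, 0.003, 0.0067, 0, 0, 0, 0.05], [0.09, 0.003, 0.015, 0, 0, 0, 0.05], [0.09, 0.003, 0.0217, 0, 0, 0, 0.05], [0.09, 0.003, 0.0217, 0, 0, 0, 0.05], [0.09, 0.003, 0.0217, 0, 0, 0, 0.05], [0.09, 0.003, 0.0217, 0, 0, 0, 0.05]],
  ],
)

```text
t: 7.05
tool_pos: [0.5363, -0.1365, 0.1617]
orientation: [-0.061, 0.955, 0.017, 0.289]
force: [0.5, 1.0, -3.2]
finger_gap: 0.0625
grip_force: 67.7
```

```bash
cat >> h.py <<'E'
def rep(n=4):
    "mean tool pose in head axes (mm) relative to the nominal stud middle, and tool-axes force"
    from bench import state,camera
    q=np.load("head2.npy");R=headR(q[3],q[4]);P=[];F=[]
    for i in range(n):
        s=state();P.append(s["tool_pos"]);F.append(s["force"]);M=s["moment"]
        if i<n-1: camera("wrist")
    p=(np.mean(P,0)-q[:3])@R*1000-[q[7]*1000,0,0]
    Rt=Ro.from_quat(s["orientation"]).as_matrix()
    print("head xyz",p.round(2),"F head",(np.mean(F,0)@R).round(2),"M",np.round(np.array(M)@R,2),"rot err",Ro.from_matrix(Rt.T@hang(q)).as_rotvec(degrees=True).round(2),"gap",s["finger_gap"],"t",s["t"])
E
python3 -c "
from h import *
rep()"
```

```text
head xyz [18.69 -0.43 24.65] F head [-1.5  -0.16 -2.37] M [-0.    0.94  0.01] rot err [-0.25  0.35 -0.01] gap 0.06276854902375407 t 7.2
```

Converted, 0.007 m is 0.0117, 0.006 m is 0.01.

Call:
drive_tool(
  deltas=[
    [[0, 0, 0.0033, 0, 0, 0, 0.05], [0, 0, 0.0067, 0, 0, 0, 0.05], [0, 0, 0.0083, 0, 0, 0, 0.05], [0, 0, 0.01, 0, 0, 0, 0.05], [0, 0, 0.0117, 0, 0, 0, 0.05], [0, 0, 0.0117, 0, 0, 0, 0.05], [0, 0, 0.0117, 0, 0, 0, 0.05]],
  ],
)

```text
t: 7.9
tool_pos: [0.5393, -0.1359, 0.1551]
orientation: [-0.061, 0.955, 0.017, 0.288]
force: [-0.2, -0.6, -3.2]
finger_gap: 0.0629
grip_force: 67.7
```

```bash
python3 -c "
from h import *
rep()"
```

```text
head xyz [17.92 -0.31 17.52] F head [-1.76 -0.21 -2.28] M [-0.01  0.85 -0.01] rot err [-0.24  0.31 -0.03] gap 0.06263607710038213 t 8.05
```

Not yet in contact. Continuing.

Converted, 0.003 m is 0.005, 0.002 m is 0.0033.

Call:
drive_tool(
  deltas=[
    [[0, 0, 0.0017, 0, 0, 0, 0.05], [0, 0, 0.0033, 0, 0, 0, 0.05], [0, 0, 0.005, 0, 0, 0, 0.05], [0, 0, 0.005, 0, 0, 0, 0.05], [0, 0, 0.005, 0, 0, 0, 0.05]],
  ],
)

```text
t: 8.55
tool_pos: [0.5402, -0.1359, 0.1544]
orientation: [-0.061, 0.955, 0.017, 0.289]
force: [-15.9, 0.8, 15.4]
finger_gap: 0.0624
grip_force: 70.8
```

```bash
python3 -c "
from h import *
rep()"
```

```text
head xyz [18.31 -0.43 16.41] F head [-5.15  2.38 21.49] M [0.59 1.95 0.01] rot err [-0.29  0.38 -0.06] gap 0.062636439074608 t 8.7
```

Converted, 0.002 m is 0.0033, -0.0012 m is -0.002.

Call:
drive_tool(
  deltas=[
    [[0, 0, -0.002, 0, 0, 0, 0.05], [0.0017, 0, -0.002, 0, 0, 0, 0.05], [0.0033, 0, -0.002, 0, 0, 0, 0.05], [0.0033, 0, -0.002, 0, 0, 0, 0.05]],
  ],
)

```text
t: 9.1
tool_pos: [0.5399, -0.1359, 0.1546]
orientation: [-0.062, 0.955, 0.017, 0.29]
force: [-6.0, 1.5, 7.3]
finger_gap: 0.0627
grip_force: 68.9
```

```bash
python3 -c "
from h import *
rep(3)"
```

```text
head xyz [18.15 -0.42 16.77] F head [-0.31  2.69  9.69] M [ 0.48  0.85 -0.13] rot err [-0.24  0.55  0.02] gap 0.0626063046142168 t 9.2
```

Converted, 0.002 m is 0.0033, 0.001 m is 0.0017.

Call:
drive_tool(
  deltas=[
    [[0.0017, 0, 0, 0, 0, 0, 0.05], [0.0033, 0, 0, 0, 0, 0, 0.05], [0.0033, 0, 0, 0, 0, 0, 0.05]],
  ],
)

```text
t: 9.5
tool_pos: [0.5395, -0.1362, 0.1544]
orientation: [-0.062, 0.954, 0.017, 0.291]
force: [-2.4, 2.2, 7.0]
finger_gap: 0.0623
grip_force: 68.7
```

```bash
python3 -c "
from h import *
rep(3)"
```

```text
head xyz [17.64 -0.64 16.85] F head [2.3  2.4  6.98] M [ 0.52  0.36 -0.04] rot err [-0.25  0.69  0.09] gap 0.062407857222998304 t 9.6
```

Converted, 0.002 m is 0.0033, 0.001 m is 0.0017.

Call:
drive_tool(
  deltas=[
    [[0.0017, 0, 0, 0, 0, 0, 0.05], [0.0033, 0, 0, 0, 0, 0, 0.05], [0.0033, 0, 0, 0, 0, 0, 0.05]],
  ],
)

```text
t: 9.9
tool_pos: [0.5356, -0.1365, 0.1506]
orientation: [-0.061, 0.955, 0.017, 0.289]
force: [1.2, 0.7, -1.9]
finger_gap: 0.0626
grip_force: 67.7
```

```bash
python3 -c "
from h import *
rep(3)"
```

```text
head xyz [12.26 -0.39 15.67] F head [ 0.39  0.04 -1.18] M [ 0.06  0.48 -0.03] rot err [-0.24  0.34 -0.02] gap 0.06262199922912691 t 10.0
```

The contact force vanished and z sank below the resting height, so the heads are at the holes. Pressing in gently.

Converted, 0.002 m is 0.0033, 0.001 m is 0.0017.

Call:
drive_tool(
  deltas=[
    [[0, 0, 0.0017, 0, 0, 0, 0.05], [0, 0, 0.0033, 0, 0, 0, 0.05], [0, 0, 0.0033, 0, 0, 0, 0.05]],
  ],
)

```text
t: 10.3
tool_pos: [0.5368, -0.1363, 0.1487]
orientation: [-0.061, 0.955, 0.017, 0.289]
force: [1.1, 1.1, -0.8]
finger_gap: 0.0626
grip_force: 67.9
```

```bash
python3 -c "
from h import *
rep(3)"
```

```text
head xyz [12.27 -0.39 13.58] F head [ 0.54  0.25 -1.82] M [ 0.04  0.12 -0.05] rot err [-0.24  0.34 -0.02] gap 0.06252481405025666 t 10.4
```

Converted, 0.004 m is 0.0067, 0.003 m is 0.005.

Call:
drive_tool(
  deltas=[
    [[-0.0008, 0, 0.0017, 0, 0, 0, 0.05], [-0.0008, 0, 0.0033, 0, 0, 0, 0.05], [-0.0008, 0, 0.005, 0, 0, 0, 0.05], [-0.0008, 0, 0.0067, 0, 0, 0, 0.05], [-0.0008, 0, 0.0067, 0, 0, 0, 0.05], [-0.0008, 0, 0.0067, 0, 0, 0, 0.05]],
  ],
)

```text
t: 11.0
tool_pos: [0.5389, -0.136, 0.1457]
orientation: [-0.061, 0.955, 0.017, 0.288]
force: [-2.9, -0.1, 3.5]
finger_gap: 0.0625
grip_force: 68.6
```

```bash
python3 -c "
from h import *
rep(3)"
```

```text
head xyz [12.37 -0.36  9.83] F head [-0.71  0.28  4.47] M [ 0.15  0.74 -0.07] rot err [-0.24  0.3  -0.04] gap 0.06243797986213665 t 11.1
```

Converted, 0.001 m is 0.0017, 0.0005 m is 0.0008.

Call:
drive_tool(
  deltas=[
    [[0, 0, 0.0008, 0, 0, 0, 0.05], [0, 0, 0.0017, 0, 0, 0, 0.05], [0, 0, 0.0017, 0, 0, 0, 0.05], [0, 0, 0.0017, 0, 0, 0, 0.05]],
  ],
)

```text
t: 11.5
tool_pos: [0.5392, -0.136, 0.1454]
orientation: [-0.061, 0.955, 0.017, 0.288]
force: [-9.0, 0.1, 9.9]
finger_gap: 0.0623
grip_force: 69.6
```

```bash
python3 -c "
from h import *
rep(3)"
```

```text
head xyz [12.5  -0.39  9.41] F head [-1.68  1.08 13.69] M [0.42 1.13 0.06] rot err [-0.25  0.33 -0.05] gap 0.06235130664294538 t 11.6
```

Flush: z dropped 7.4 mm from the resting height, with 16 N of contact. I'll ease the press slightly and pull down the slope.

Converted, 0.005 m is 0.0083, 0.004 m is 0.0067.

Call:
drive_tool(
  deltas=[
    [[0, 0, -0.0007, 0, 0, 0, 0.05], [0.0017, 0, -0.0007, 0, 0, 0, 0.05], [0.0033, 0, -0.0007, 0, 0, 0, 0.05], [0.005, 0, -0.0007, 0, 0, 0, 0.05], [0.0067, 0, -0.0007, 0, 0, 0, 0.05], [0.0083, 0, -0.0007, 0, 0, 0, 0.05], [0.0083, 0, -0.0007, 0, 0, 0, 0.05]],
  ],
)

```text
t: 12.3
tool_pos: [0.5376, -0.1367, 0.1449]
orientation: [-0.062, 0.955, 0.016, 0.291]
force: [-0.7, 0.5, 8.9]
finger_gap: 0.0623
grip_force: 68.8
```

```bash
python3 -c "
from h import *
rep(3)"
```

```text
head xyz [10.84 -0.87  9.96] F head [3.36 0.66 7.01] M [ 0.34  0.04 -0.01] rot err [-0.28  0.65  0.08] gap 0.06265707777023549 t 12.4
```

Converted, 0.004 m is 0.0067, 0.003 m is 0.005.

Call:
drive_tool(
  deltas=[
    [[0.0017, 0, 0, 0, 0, 0, 0.05], [0.0033, 0, 0, 0, 0, 0, 0.05], [0.005, 0, 0, 0, 0, 0, 0.05], [0.0067, 0, 0, 0, 0, 0, 0.05], [0.0067, 0, 0, 0, 0, 0, 0.05]],
  ],
)

```text
t: 12.9
tool_pos: [0.5346, -0.1375, 0.143]
orientation: [-0.062, 0.954, 0.016, 0.291]
force: [-1.1, -0.6, 7.5]
finger_gap: 0.0628
grip_force: 68.8
```

```bash
python3 -c "
from h import *
rep(3)"
```

```text
head xyz [ 7.23 -1.28 10.04] F head [3.48 0.14 7.27] M [ 0.17 -0.09 -0.03] rot err [-0.33  0.68  0.08] gap 0.06258035197457747 t 13.0
```

Converted, 0.005 m is 0.0083, 0.004 m is 0.0067.

Call:
drive_tool(
  deltas=[
    [[0.0017, 0.0007, 0, 0, 0, 0, 0.05], [0.0033, 0.001, 0, 0, 0, 0, 0.05], [0.005, 0.001, 0, 0, 0, 0, 0.05], [0.0067, 0.001, 0, 0, 0, 0, 0.05], [0.0083, 0.001, 0, 0, 0, 0, 0.05], [0.0083, 0.001, 0, 0, 0, 0, 0.05]],
  ],
)

```text
t: 13.6
tool_pos: [0.5292, -0.1375, 0.1389]
orientation: [-0.061, 0.955, 0.016, 0.29]
force: [-1.6, -1.3, 6.4]
finger_gap: 0.0626
grip_force: 68.7
```

```bash
python3 -c "
from h import *
rep(3)"
```

```text
head xyz [ 0.47 -0.59  9.56] F head [ 2.03 -0.91  6.19] M [-0.05  0.28 -0.05] rot err [-0.33  0.5   0.02] gap 0.062725769182928 t 13.7
```

Converted, 0.003 m is 0.005, 0.002 m is 0.0033.

Call:
drive_tool(
  deltas=[
    [[0.0017, 0, 0, 0, 0, 0, 0.05], [0.0033, 0, 0, 0, 0, 0, 0.05], [0.005, 0, 0, 0, 0, 0, 0.05], [0.005, 0, 0, 0, 0, 0, 0.05]],
  ],
)

```text
t: 14.1
tool_pos: [0.5287, -0.1375, 0.1388]
orientation: [-0.062, 0.954, 0.016, 0.292]
force: [4.3, 0.2, 5.0]
finger_gap: 0.0626
grip_force: 68.2
```

```bash
python3 -c "
from h import *
rep(3)"
```

```text
head xyz [ 0.01 -0.58  9.72] F head [6.77 0.08 1.98] M [ 0.12 -0.52 -0.11] rot err [-0.29  0.75  0.11] gap 0.062300997207629515 t 14.2
```

Converted, 0.002 m is 0.0033, 0.001 m is 0.0017.

Call:
drive_tool(
  deltas=[
    [[0.0017, 0, 0.0005, 0, 0, 0, 0.05], [0.0033, 0, 0.0005, 0, 0, 0, 0.05], [0.0033, 0, 0.0005, 0, 0, 0, 0.05]],
  ],
)

```text
t: 14.5
tool_pos: [0.5286, -0.1376, 0.1388]
orientation: [-0.063, 0.954, 0.016, 0.294]
force: [6.6, 2.0, 8.6]
finger_gap: 0.0626
grip_force: 68.3
```

```bash
python3 - <<'E'
from h import *
rep(3)
from bench import camera
import cv2
c=camera("scene")["color"][185:265,160:300];w=camera("top")["color"][140:220,255:355]
cv2.imwrite("pics/e.png",np.vstack([cv2.resize(c,(500,286),interpolation=cv2.INTER_CUBIC),cv2.resize(w,(500,300))[:290]]))
E
```

```text
head xyz [-0.07 -0.6   9.78] F head [10.12  1.05  3.4 ] M [ 0.4  -0.99 -0.15] rot err [-0.27  0.94  0.18] gap 0.06240776456135314 t 14.6
```

View pics/e.png

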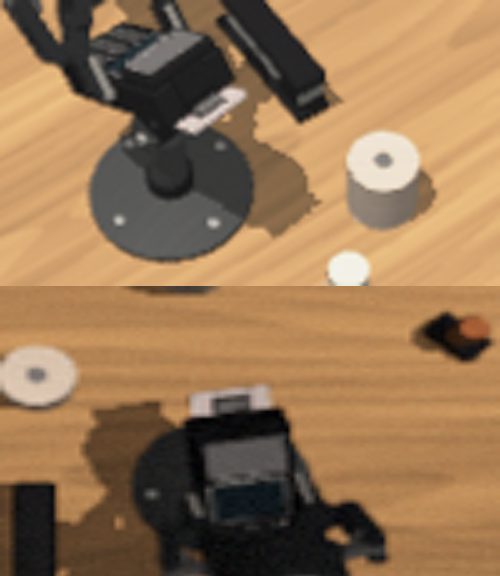

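It has reached a hard stop: x stays put while Fx rises to 12 N. The crop shows the grey catch tongue clear above the upper edge at (232,402). I'll relieve the pull, then let go.

Converted, -0.004 m is -0.0067, -0.002 m is -0.0033.

Call:
drive_tool(
  deltas=[
    [[-0.0033, 0, 0, 0, 0, 0, 0.05], [-0.0067, 0, 0, 0, 0, 0, 0.05], [-0.0067, 0, -0.0005, 0, 0, 0, 0.05]],
  ],
)

```text
t: 15.0
tool_pos: [0.5287, -0.1375, 0.1387]
orientation: [-0.062, 0.955, 0.016, 0.29]
force: [0.8, -0.1, 4.7]
finger_gap: 0.0626
grip_force: 68.3
```

```bash
python3 -c "
from h import *
rep(3)"
```

```text
head xyz [-0.02 -0.59  9.6 ] F head [ 2.93 -0.5   4.9 ] M [-0.    0.11  0.15] rot err [-0.33  0.55  0.07] gap 0.06247617272548015 t 15.1
```

Still seated. Opening the gripper.

Converted, -0.001 m is -0.0017.

Call:
drive_tool(
  deltas=[
    [[-0.0017, 0, 0, 0, 0, 0, 0.066], [-0.0017, 0, 0, 0, 0, 0, 0.072], [-0.0017, 0, 0, 0, 0, 0, 0.0854], [-0.0017, 0, 0, 0, 0, 0, 0.0854], [-0.0017, 0, 0, 0, 0, 0, 0.0854], [-0.0017, 0, 0, 0, 0, 0, 0.0854]],
  ],
)

```text
t: 15.7
tool_pos: [0.5276, -0.1368, 0.1371]
orientation: [-0.061, 0.956, 0.017, 0.288]
force: [0.5, 0.5, -0.0]
finger_gap: 0.0852
grip_force: 0.0
```

Converted, -0.14 m is -0.2333, -0.12 m is -0.2.

Call:
drive_tool(
  deltas=[
    [[-0.0017, 0, -0.0167, 0, 0, 0, 0.0854], [-0.0017, 0, -0.05, 0, 0, 0, 0.0854], [-0.0017, 0, -0.1, 0, 0, 0, 0.0854], [-0.0017, 0, -0.15, 0, 0, 0, 0.0854], [-0.0017, 0, -0.2, 0, 0, 0, 0.0854], [-0.0017, 0, -0.2333, 0, 0, 0, 0.0854], [-0.0017, 0, -0.2333, 0, 0, 0, 0.0854], [-0.0017, 0, -0.2333, 0, 0, 0, 0.0854]],
  ],
)

```text
t: 16.5
tool_pos: [0.4517, -0.1464, 0.2551]
orientation: [-0.061, 0.955, 0.016, 0.289]
force: [0.6, 0.2, 0.6]
finger_gap: 0.0852
grip_force: 0.0
```

```bash
python3 - <<'E'
from h import *
rep(2)
from bench import camera
import cv2
c=camera("scene")["color"][185:265,160:300];w=camera("wrist")["color"]
cv2.imwrite("pics/f.png",np.hstack([cv2.resize(c,(500,286),interpolation=cv2.INTER_CUBIC),cv2.resize(w[:,116:396],(209,286))]))
E
```

```text
head xyz [ -1.37   0.8  149.13] F head [ 0.73 -0.07 -0.13] M [-0.02  0.5  -0.01] rot err [-0.24  0.29 -0.05] gap 0.08543568528785911 t 16.55
```

View pics/f.png

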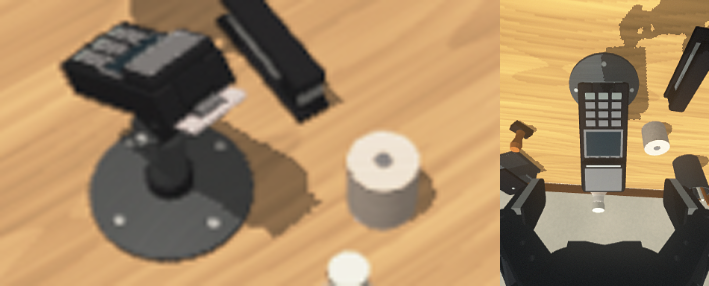

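The terminal hangs straight on the stand, display outwards, with the catch visible above it. The robot is clear of it, so I'm handing in.

```bash
python3 -c "
from bench import sign_off
print(sign_off())"
```

```text
the job is handed in; nothing more can be done
None
```

The terminal hangs home on its stand, display outwards and printer end up. The last pictures show it straight with the catch tongue clear above its upper edge; the gripper is withdrawn and the job is handed in, with no verdict returned.

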